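# Click the stop collar onto the lab stand's rod

### The arm

A 6-joint arm with a two-finger parallel gripper is mounted at the origin on the work surface. World frame = base frame: x ahead of the robot, y to its left, z up, the work surface at z = 0. Lengths are in m, angles in rad, forces in N, time in s.
With the tool pointing down it reaches from about 0.25 to 0.775 m from the base axis. Payload 8.9 kg.
Tool frame: the origin (TCP) lies at the very end of the fingers, on their centre line; the grasp point (between the pads) lies 19 mm behind it (r.grasp_offset is the z of the grasp point in the tool frame, in m); z points along the fingers, y is the direction in which the jaws open and shut (so a half turn about z gives the same grasp; the last joint's range is limited). The gripper opens to 85 mm and grips with 20 to 120 N. Pads are 22 mm wide; open, the fingers measure 114 mm over their backs; the gripper's body (76 mm by 85 mm) begins 54 mm behind the grasp point. The pads swing forward as they close: fully open they stand 13 mm farther back than shut.
Start: joints at [1.056, 0.291, -0.153, 1.127, 0, 1.431], TCP at [0.193, 0.488, 0.231] pointing down, gripper open.
Joint ranges: [-2.52, 2.52], [-0.91, 1.74], [-1.3, 1.37], [-1.96, 2.02], [-1.52, 1.47], [-3.14, 3.14]. Speed limits (rad/s): [2.22, 2.22, 2.79, 3.14, 3.14, 3.14].

### API

Orientations are given as a 3x3 rotation matrix whose columns are the frame's x, y, z axes.
In Python, from rig import r gives the robot as it stands.
- The arm moves only by the tool arm_command, never from a script. Its arguments are lists of equal length, an entry for each row: "travel": the shift along the tool's x, y, z normalised to -1 to 1, where 1 is 0.15 m, a list of three; "twist": the turn, a rotation vector about the tool's x, y, z normalised to -1 to 1, where 1 is 2 pi rad, a list of three; "claw": the gripper command: -1 is shut, 1 is fully open, values between are in proportion. A call has 1 to 8 rows; each row is the pose to reach, as a shift and turn from the pose measured when the call began, along the tool's axes at that moment, turning the shorter way round; what a row does not reach only later rows make up. A row lasts 1/12 s, in which the tool goes at most 41.7 mm and 7.16 degrees, less where a joint would pass 70% of its speed; a pose out of reach is approached as far as the arm can. A call with a number of a shift or a turn outside -1 to 1 is refused whole. A call with a gripper value outside its range is refused whole. The fingers move at their own pace and stop on an object; the grip force is fixed at half the most. Time passes only in rows, so rows that repeat a pose let the fingers close. It gives the time, the measured TCP pose, the force and the opening at its end, in the units of the state.
- r.sense(): the state, without advancing time (a new reading comes with each control period).
- r.camera(name): name is "scene" or "top"; returns (picture, depth): 400x640x3 uint8, red, green, blue; 400x640 float32, m along the optical axis (not along the pixel's ray), 0 where there is no reading.
- r.camera_params(name): a dict with "fx", "fy", "cx", "cy" (pixels), "dist_coeffs" ([k1, k2, p1, p2, k3] as OpenCV has them; the pictures are not rectified), "eye" and "orientation" of the camera in the world. Camera axes: x right, y down, z forward; pixel columns grow to the right and rows downward; lengths in m; the calibration is good to about 2 mm. A picture is of the moment at which its call begins. camera_params takes no time and is no camera call.
- r.sign_off(): hands the job in, once; it reports no verdict.
The state is a dict: "clock": time; "joint_pos": joint angles; "joint_vel": joint speeds; "tau": joint torques, N m; "ee_pos": TCP position; "tcp_rot": TCP orientation; "ft_force": force on the tool from outside, world axes, zero at the start; "moment": the same for the moment, N m; "opening": finger opening in m.
Only numpy, scipy, OpenCV 4.12 (cv2) and the standard library are available. Lean on these libraries where they do the work, as an engineer would, in place of code of your own. Each camera call takes 0.05 s, during which the arm holds its last target. There are 200 camera calls.

### The job

Pick up the flanged metal stop collar, slide it flange-down onto the upright rod of the lab stand and press it down gently until the two sprung balls of the rod click out into the groove inside the collar. Stop there, hold it still a moment to feel that it has clicked home and sits free of load, then let go so that it hangs on the balls. Do not force it (stay under 25 N) and leave the glassware and the stopper alone.

Things in the scene. Friction and masses are not known exactly. Their poses are not given: they have to be found in the camera images.
- collar: Loose aluminium stop collar, 110 g, standing on the bench flange-down: round body 34 mm in diameter, flange 46 mm in diameter and 6 mm thick at its foot, 52 mm tall in all, through bore 18.4 mm. Inside (unseen), from 24 to 34 mm above its underside, the bore widens to a 26 mm groove. Origin: centre of the underside; z is the bore axis, up. Grip it by the body, above the flange.
- groove (a point): Middle of the collar's hidden groove, on the bore axis, 29 mm above its underside. The foot meets the balls once it is 4 mm above them and takes 5 to 12 N to go over; the bore then slides on with 0 to 3 N for some 20 mm; nearing the groove the balls pull the collar down with 2 to 6 N and click out. There it has 1.5 mm of free play; pushing on takes 5 to 12 N again and overshoots.
- stand: Lab stand fixed to the bench: dark steel base plate 130 x 100 x 12 mm (50 mm behind to 80 mm ahead of the rod along its x), a boss 28 mm in diameter up to 24 mm height and an upright steel rod 16 mm in diameter, tip 160 mm above the bench. Two 10 mm steel balls stand out 3.5 mm from the rod on its +y and -y sides. Origin: rod axis at bench height; z up.
- rod_tip (a point): Centre of the top of the stand's rod; z up. The top 8 mm of the rod taper from 16 to 8 mm diameter. Both balls lie at one height, somewhere from 19 to 47 mm below this point; that height differs every time and has no reading: it must be felt.
- beaker: Bystander: open glass beaker, 70 mm in diameter, 90 mm tall. Origin: centre of its underside.
- flask: Bystander: conical glass flask, 82 mm in diameter at its foot, 122 mm tall. Origin: centre of its underside.
- stopper: Bystander: black rubber stopper, 36 mm in diameter at its top, 34 mm tall. Origin: centre of its underside.
Things that resemble listed ones, but are neither listed nor needed, are in the scene too. Leave any pink or white look-alike of the stand alone.

How it is judged:
On the way, in this order (a step that is already met when the one before it is completed fails the run):
1. the collar is threaded on the rod, flange down: its underside at least 10 mm below the rod's tip, its bore around the rod (z of collar in the frame of rod_tip between -0.0785 and -0.01 m and horizontal distance between collar and rod_tip below 0.004 m and angle between collar's own z axis and vertical below 0.2 rad), for 0.1 s.
2. still held by the fingers, the collar is at the click and free of load: the balls, out in its groove, no longer press on it (z of collar in the frame of rod_tip between -0.0785 and -0.045 m and contact force between collar and stand below 3.5 N and horizontal distance between collar and rod_tip below 0.004 m and angle between collar's own z axis and vertical below 0.2 rad and contact force between the fingers and collar above 0.5 N), for 0.4 s.
At the end, for the whole second after the job is handed in: The collar is on the rod flange-down (tilt < 0.2 rad, axis within 4 mm of the rod's), underside 45 to 78.5 mm below the tip, hanging on the balls in its groove (contact force with the stand < 3.5 N; balls not in the groove pinch it with about 6 N), released and at rest (z of collar in the frame of rod_tip between -0.0785 and -0.045 m and contact force between collar and stand below 3.5 N and horizontal distance between collar and rod_tip below 0.004 m and angle between collar's own z axis and vertical below 0.2 rad and linear speed of collar below 0.02 m/s); the robot touches nothing.
It fails at once if the stand is loaded by the collar with more than 25 N (contact force between collar and stand above 25 N).
It fails at once if the robot presses on the stand with more than 25 N (contact force between the arm and stand above 25 N).
It fails at once if the beaker is moved more than 20 mm (distance of beaker from where it was at the start of the episode above 0.02 m).
It fails at once if the flask is moved more than 20 mm (distance of flask from where it was at the start of the episode above 0.02 m).
It fails at once if the stopper is moved more than 20 mm (distance of stopper from where it was at the start of the episode above 0.02 m).
It also fails if it takes over 56 s, if anything falls off the work surface, if the arm or the gripper's body presses on something with over 40 N, if the wrist force passes 120 N, or if a joint passes its speed limit or range.

## Working session

There is one attempt and no reset: what is moved stays moved. The work goes in short steps, Python scripts to look and compute and a tool call to move; the robot and the scene stay as the last step left them, time stands still between calls to the robot, and variables do not carry over. Pictures are saved under pics/ and viewed, about 8 in all and at most 12, crops included, and the job is handed in when it is done.

Besides the shell and the picture viewer there is one more tool, called as name(argument=value, ...) on one line, values as JSON. arm_command: Moves the arm, as the interface text tells. Its arguments: {"type":"object","properties":{"travel":{"type":"array","items":{"type":"array","items":{"type":"number","minimum":-1,"maximum":1}}},"twist":{"type":"array","items":{"type":"array","items":{"type":"number","minimum":-1,"maximum":1}}},"claw":{"type":"array","items":{"type":"number"}}},"required":["travel","twist","claw"]}

```bash
mkdir -p pics; ls; python3 - <<'E'
from rig import r
import cv2,numpy as np
s=r.sense();print({k:np.round(v,4).tolist() for k,v in s.items()})
for n in("scene","top"):
    p,d=r.camera(n);cv2.imwrite(f"pics/{n}0.png",p[:,:,::-1]);np.save(f"pics/{n}0.npy",d);print(n,r.camera_params(n))
E
```

```text
pics
{'clock': 0.0, 'joint_pos': [1.0557, 0.2913, -0.1541, 1.1267, 0.0, 1.4315], 'joint_vel': [0.0011, 0.0001, 0.0007, 0.0015, -0.002, -0.0007], 'tau': [-0.002, -53.7143, 33.1374, 0.0157, -0.0004, 0.0], 'ee_pos': [0.1924, 0.488, 0.2307], 'tcp_rot': [[-0.9302, 0.367, -0.0007], [0.367, 0.9302, -0.0011], [0.0002, -0.0013, -1.0]], 'ft_force': [-0.3296, -0.3452, -0.4926], 'moment': [0.013, -0.0104, -0.0299], 'opening': 0.0854}
scene {'fx': 426.5096835876225, 'fy': 426.5096835876225, 'cx': 317.9448351023133, 'cy': 199.81469400033086, 'dist_coeffs': array([0.0353334, 0.       , 0.       , 0.       , 0.       ]), 'eye': array([ 1.2321524 , -0.56346016,  0.77902982]), 'orientation': array([[ 0.67412489,  0.44792123, -0.58730078],
       [ 0.73842294, -0.39045992,  0.54979324],
       [ 0.01694665, -0.80430568, -0.59397406]])}
top {'fx': 408.7684163881715, 'fy': 408.7684163881715, 'cx': 315.79121319911786, 'cy': 200.59114115181544, 'dist_coeffs': array([-0.04523433,  0.        ,  0.        ,  0.        ,  0.        ]), 'eye': array([0.50253201, 0.03569585, 1.07464398]), 'orientation': array([[-0.01915251, -0.99590455,  0.088359  ],
       [-0.99979676,  0.01963356,  0.00457838],
       [-0.00629443, -0.08825335, -0.99607817]])}
```

View pics/scene0.png

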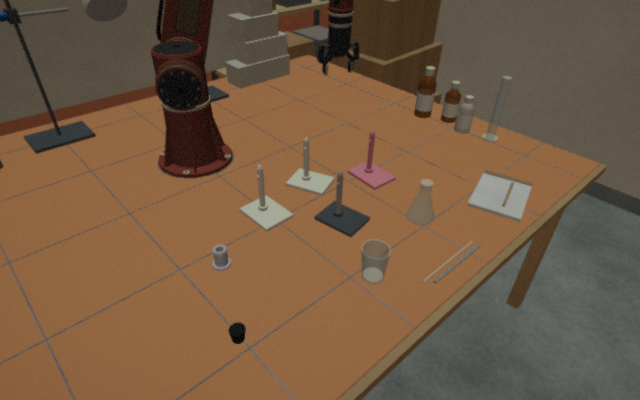

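View pics/top0.png

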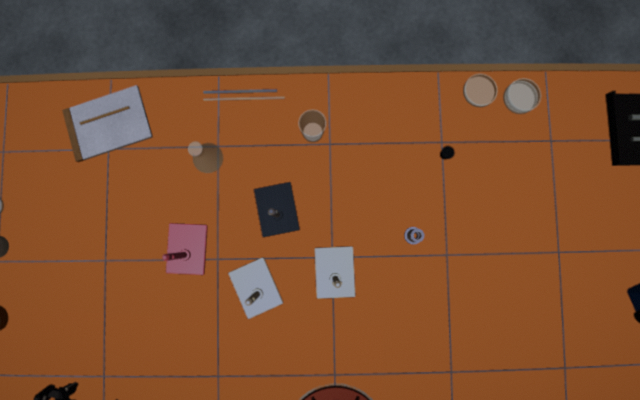

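The scene view shows the collar at about (221,258), the dark stand with its rod tip at about (339,174), and the stopper at (237,332). The top view shows the collar at (415,236), the dark plate at (277,210) with its tip near (270,212), the beaker at (313,125) and the flask at (205,155).

```bash
cat > h.py <<'E'
import numpy as np,cv2
from rig import r
def K(p): return np.array([[p['fx'],0,p['cx']],[0,p['fy'],p['cy']],[0,0,1]])
def ray(n,uv):
    p=r.camera_params(n)
    u=cv2.undistortPoints(np.float64(uv).reshape(-1,1,2),K(p),p['dist_coeffs']).reshape(-1,2)
    return p['eye'],np.c_[u,np.ones(len(u))]@p['orientation'].T
def plane(n,uv,h):
    e,d=ray(n,uv);return e+d*((h-e[2])/d[:,2])[:,None]
def cloud(n,d):
    v,u=np.mgrid[:400,:640];e,q=ray(n,np.stack([u,v],-1).reshape(-1,2))
    return (e+q*d.reshape(-1,1)).reshape(400,640,3)
def proj(n,P):
    p=r.camera_params(n);R=p['orientation'];return cv2.projectPoints((np.float64(P)-p['eye'])@R,np.zeros(3),np.zeros(3),K(p),p['dist_coeffs'])[0].reshape(-1,2)
E
python3 - <<'E'
from h import *
for n,c,t in(("top",(415,236),(270,212)),("scene",(221,258),(339,174))):
    P=cloud(n,np.load(f"pics/{n}0.npy"))
    a=plane(n,[c],.05)[0];b=plane(n,[t],.16)[0];print(n,"guess",a.round(4),b.round(4))
    for q,z0,z1,w in((a,.02,.06,.04),(a,.045,.06,.04),(b,.05,.17,.05),(b,.145,.17,.04)):
        m=(np.hypot(*(P[...,:2]-q[:2]).transpose(2,0,1))<w)&(P[...,2]>z0)&(P[...,2]<z1)
        x=P[m];print(m.sum(),x.mean(0).round(4),x.min(0).round(4),x.max(0).round(4))
    # plate
    m=(np.hypot(*(P[...,:2]-b[:2]).transpose(2,0,1))<.11)&(abs(P[...,2]-.012)<.005)
    im=cv2.imread(f"pics/{n}0.png");m&=(im[...,2]<70)
    v,u=np.nonzero(m);w=plane(n,np.c_[u,v],.012)[:,:2];print("plate",len(w),cv2.minAreaRect(w.astype(np.float32)))
    big=lambda c:cv2.resize(im[c[1]-33:c[1]+33,c[0]-33:c[0]+33],None,fx=6,fy=6,interpolation=cv2.INTER_CUBIC)
    cv2.imwrite(f"pics/{n}_crop.png",np.hstack([big(c),big(t)]))
E
```

```text
top guess [ 0.4996 -0.206   0.05  ] [0.56   0.1431 0.16  ]
156 [ 0.5021 -0.2089  0.0453] [ 0.4869 -0.2262  0.0207] [ 0.5175 -0.194   0.0574]
111 [ 0.5021 -0.2105  0.0509] [ 0.4869 -0.2262  0.0454] [ 0.5171 -0.1944  0.0574]
74 [0.5611 0.1399 0.1327] [0.5546 0.1329 0.0562] [0.5697 0.1519 0.1622]
41 [0.5624 0.1419 0.156 ] [0.5558 0.135  0.1461] [0.5697 0.1486 0.1622]
plate 1668 ((0.5769855976104736, 0.14430952072143555), (0.1268322765827179, 0.09740567952394485), 10.217839241027832)
scene guess [ 0.5321 -0.2241  0.05  ] [0.5714 0.1299 0.16  ]
185 [ 0.5117 -0.2155  0.0408] [ 0.4932 -0.2288  0.0201] [ 0.5208 -0.1956  0.0556]
79 [ 0.5094 -0.2145  0.0513] [ 0.4932 -0.228   0.0451] [ 0.5203 -0.1956  0.0556]
193 [0.5662 0.1372 0.11  ] [0.5557 0.1299 0.0537] [0.5733 0.1521 0.1608]
35 [0.5654 0.1378 0.1543] [0.557  0.1309 0.1457] [0.5733 0.1456 0.1608]
plate 861 ((0.5826665163040161, 0.13932618498802185), (0.12645913660526276, 0.10136339068412781), 10.226007461547852)
```

```bash
cd pics; python3 -c "
import cv2,numpy as np
cv2.imwrite('crops.png',cv2.resize(np.vstack([cv2.imread('top_crop.png'),cv2.imread('scene_crop.png')]),(600,600)))"
```

```text
(no output)
```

View pics/crops.png

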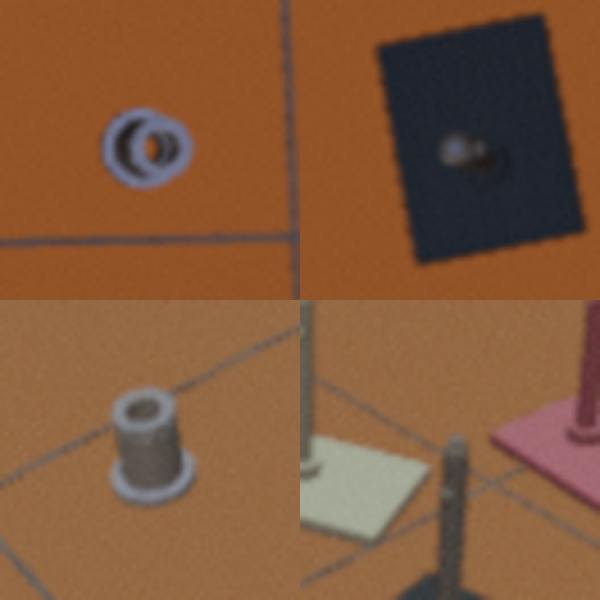

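```bash
python3 - <<'E'
from h import *
def tri(a,b):
    e1,d1=ray("top",[a]);e2,d2=ray("scene",[b]);d1=d1[0];d2=d2[0]
    t=np.linalg.lstsq(np.c_[d1,-d2],e2-e1,rcond=None)[0];p=e1+t[0]*d1;q=e2+t[1]*d2;return p,q
for nm,a,b,h in(("collar",(417.4,235.3),(219.9,249.2),.052),("tip",(271.1,212),(340.5,171.8),.16)):
    print(nm,*[x.round(4) for x in tri(a,b)],plane("top",[a],h).round(4),plane("scene",[b],h).round(4))
E
```

```text
collar [ 0.5013 -0.212   0.0501] [ 0.5033 -0.2093  0.0495] [[ 0.5013 -0.2116  0.052 ]] [[ 0.5058 -0.2105  0.052 ]]
tip [0.5602 0.1411 0.1563] [0.563  0.1442 0.1569] [[0.56   0.1406 0.16  ]] [[0.5664 0.1406 0.16  ]]
```

arm_command(travel=[[-0.9, -0.9, 0], [-0.9, -0.9, 0], [-0.9, -0.9, 0], [-0.9, -0.9, 0], [-0.9, -0.9, 0], [-0.9, -0.9, 0]], twist=[[0, 0, -0.06], [0, 0, -0.06], [0, 0, -0.06], [0, 0, -0.06], [0, 0, -0.06], [0, 0, -0.06]], claw=[1, 1, 1, 1, 1, 1])

```text
clock: 0.6
ee_pos: [0.2696, 0.3084, 0.2307]
tcp_rot: [[-1.0, 0.003, -0.001], [0.003, 1.0, -0.003], [0.001, -0.003, -1.0]]
ft_force: [0.0, 1.0, 0.2]
opening: 0.0856
```

arm_command(travel=[[-0.4, -0.98, 0], [-0.4, -0.98, 0], [-0.4, -0.98, 0], [-0.4, -0.98, 0], [-0.4, -0.98, 0]], twist=[[0, 0, 0], [0, 0, 0], [0, 0, 0], [0, 0, 0], [0, 0, 0]], claw=[1, 1, 1, 1, 1])

```text
clock: 1.02
ee_pos: [0.3314, 0.1563, 0.2312]
tcp_rot: [[-1.0, 0.01, 0.0], [0.01, 1.0, -0.005], [-0.0, -0.005, -1.0]]
ft_force: [0.1, -0.2, 0.2]
opening: 0.0853
```

arm_command(travel=[[-0.5, -0.98, 0], [-0.5, -0.98, 0], [-0.5, -0.98, 0], [-0.5, -0.98, 0], [-0.5, -0.98, 0]], twist=[[0, 0, 0], [0, 0, 0], [0, 0, 0], [0, 0, 0], [0, 0, 0]], claw=[1, 1, 1, 1, 1])

```text
clock: 1.43
ee_pos: [0.4078, 0.0037, 0.232]
tcp_rot: [[-1.0, 0.015, 0.002], [0.014, 1.0, -0.007], [-0.002, -0.007, -1.0]]
ft_force: [0.6, 0.3, -0.9]
opening: 0.0853
```

arm_command(travel=[[-0.5, -0.98, 0], [-0.5, -0.98, 0], [-0.5, -0.98, 0], [-0.5, -0.98, 0], [-0.5, -0.98, 0]], twist=[[0, 0, 0], [0, 0, 0], [0, 0, 0], [0, 0, 0], [0, 0, 0]], claw=[1, 1, 1, 1, 1])

```text
clock: 1.85
ee_pos: [0.4835, -0.1494, 0.2326]
tcp_rot: [[-1.0, 0.018, 0.004], [0.018, 1.0, -0.009], [-0.004, -0.009, -1.0]]
ft_force: [-1.3, 0.3, -0.3]
opening: 0.0852
```

arm_command(travel=[[-0.137, -0.41, 0.0], [-0.137, -0.41, 0.3], [-0.137, -0.41, 0.75], [-0.137, -0.41, 0.75], [-0.137, -0.41, 0.75], [-0.137, -0.41, 0.75]], twist=[[-0.0014, 0.0006, -0.0029], [-0.0014, 0.0006, -0.0029], [-0.0014, 0.0006, -0.0029], [-0.0014, 0.0006, -0.0029], [-0.0014, 0.0006, -0.0029], [-0.0014, 0.0006, -0.0029]], claw=[1, 1, 1, 1, 1, 1])

```text
clock: 2.35
ee_pos: [0.5022, -0.2111, 0.1197]
tcp_rot: [[-1.0, -0.0, -0.004], [-0.0, 1.0, 0.002], [0.004, 0.002, -1.0]]
ft_force: [0.8, 0.9, 1.3]
opening: 0.0856
```

arm_command(travel=[[0, 0, 0.2], [0, 0, 0.4], [0, 0, 0.6], [0, 0, 0.7], [0, 0, 0.7], [0, 0, 0.7]], twist=[[0.0003, -0.0006, 0], [0.0003, -0.0006, 0], [0.0003, -0.0006, 0], [0.0003, -0.0006, 0], [0.0003, -0.0006, 0], [0.0003, -0.0006, 0]], claw=[1, 1, 1, 1, 1, 1])

```text
clock: 2.85
ee_pos: [0.5031, -0.211, 0.0166]
tcp_rot: [[-1.0, -0.001, 0.002], [-0.001, 1.0, -0.001], [-0.002, -0.001, -1.0]]
ft_force: [0.1, -0.4, 0.4]
opening: 0.0855
```

```bash
python3 - <<'E'
from h import *
s=r.sense();print(s['ee_pos'].round(4) if hasattr(s['ee_pos'],'round') else s['ee_pos'])
p,d=r.camera("scene");c=p[190:290,160:285,::-1];cv2.imwrite("pics/g1.png",cv2.resize(c,None,fx=5,fy=5,interpolation=cv2.INTER_CUBIC))
E
```

```text
[ 0.5031 -0.211   0.0166]
```

View pics/g1.png

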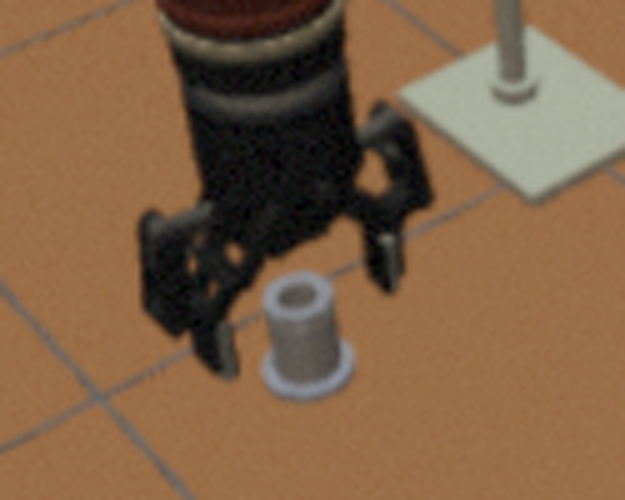

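The collar, with its rim at about (299,297) in the crop, stands centred between the open fingertips at (222,365) and (388,280). I'll close the gripper.

arm_command(travel=[[0, 0, 0], [0, 0, 0], [0, 0, 0], [0, 0, 0], [0, 0, 0], [0, 0, 0], [0, 0, 0], [0, 0, 0]], twist=[[0, 0, 0], [0, 0, 0], [0, 0, 0], [0, 0, 0], [0, 0, 0], [0, 0, 0], [0, 0, 0], [0, 0, 0]], claw=[-1, -1, -1, -1, -1, -1, -1, -1])

```text
clock: 3.57
ee_pos: [0.504, -0.2116, 0.0182]
tcp_rot: [[-1.0, -0.001, 0.004], [-0.001, 1.0, -0.002], [-0.004, -0.002, -1.0]]
ft_force: [-0.7, 0.9, 11.2]
opening: 0.0334
```

arm_command(travel=[[0, 0, -0.1], [0, 0, -0.3], [0, 0, -0.6], [0, 0, -0.95], [0, 0, -0.95], [0, 0, -0.95], [0, 0, -0.95]], twist=[[0, 0, 0], [0, 0, 0], [0, 0, 0], [0, 0, 0], [0, 0, 0], [0, 0, 0], [0, 0, 0]], claw=[-1, -1, -1, -1, -1, -1, -1])

```text
clock: 4.15
ee_pos: [0.5038, -0.2115, 0.1613]
tcp_rot: [[-1.0, -0.001, 0.005], [-0.001, 1.0, -0.003], [-0.005, -0.003, -1.0]]
ft_force: [-0.3, 1.1, -1.2]
opening: 0.0333
```

arm_command(travel=[[0, 0, -0.3], [-0.13, 0.4, -0.4], [-0.13, 0.8, -0.4], [-0.13, 0.8, -0.4], [-0.13, 0.8, -0.4], [-0.13, 0.8, -0.4]], twist=[[0, 0, 0], [0, 0, 0], [0, 0, 0], [0, 0, 0], [0, 0, 0], [0, 0, 0]], claw=[-1, -1, -1, -1, -1, -1])

```text
clock: 4.65
ee_pos: [0.5221, -0.0891, 0.2194]
tcp_rot: [[-1.0, -0.004, 0.003], [-0.004, 1.0, -0.002], [-0.003, -0.002, -1.0]]
ft_force: [0.4, -0.8, -0.8]
opening: 0.033
```

arm_command(travel=[[-0.13, 0.8, 0], [-0.13, 0.8, 0], [-0.13, 0.8, 0], [-0.13, 0.8, 0], [-0.13, 0.8, 0], [-0.13, 0.8, 0]], twist=[[0, 0, 0], [0, 0, 0], [0, 0, 0], [0, 0, 0], [0, 0, 0], [0, 0, 0]], claw=[-1, -1, -1, -1, -1, -1])

```text
clock: 5.15
ee_pos: [0.5406, 0.0301, 0.218]
tcp_rot: [[-1.0, -0.004, 0.0], [-0.004, 1.0, -0.002], [-0.0, -0.002, -1.0]]
ft_force: [-0.8, -0.3, 0.1]
opening: 0.033
```

arm_command(travel=[[-0.14, 0.4, 0], [-0.14, 0.74, 0], [-0.14, 0.74, 0], [-0.14, 0.74, 0], [-0.14, 0.74, 0], [-0.14, 0.74, 0]], twist=[[-0.0003, 0, 0.0006], [-0.0003, 0, 0.0006], [-0.0003, 0, 0.0006], [-0.0003, 0, 0.0006], [-0.0003, 0, 0.0006], [-0.0003, 0, 0.0006]], claw=[-1, -1, -1, -1, -1, -1])

```text
clock: 5.65
ee_pos: [0.5611, 0.1394, 0.2172]
tcp_rot: [[-1.0, 0.001, -0.001], [0.001, 1.0, -0.001], [0.001, -0.001, -1.0]]
ft_force: [-0.3, -0.3, -1.2]
opening: 0.0335
```

```bash
python3 - <<'E'
from h import *
s=r.sense();t=np.array(s['ee_pos']);print(t)
p,d=r.camera("scene");cv2.imwrite("pics/s2.png",p[...,::-1]);np.save("pics/s2.npy",d)
c=p[100:240,270:410,::-1];cv2.imwrite("pics/g2.png",cv2.resize(c,None,fx=4.2,fy=4.2,interpolation=cv2.INTER_CUBIC))
# expected pixels: collar underside centre at TCP, tip at plate estimate
print(proj("scene",[t-[0,0,.0182],[.562,.1415,.16],t+[0,0,.034]]))
E
```

```text
[0.56113935 0.13939747 0.2171783 ]
[[339.49817134 158.67993253]
 [339.59478946 171.01895393]
 [340.46183576 141.11926303]]
```

View pics/g2.png

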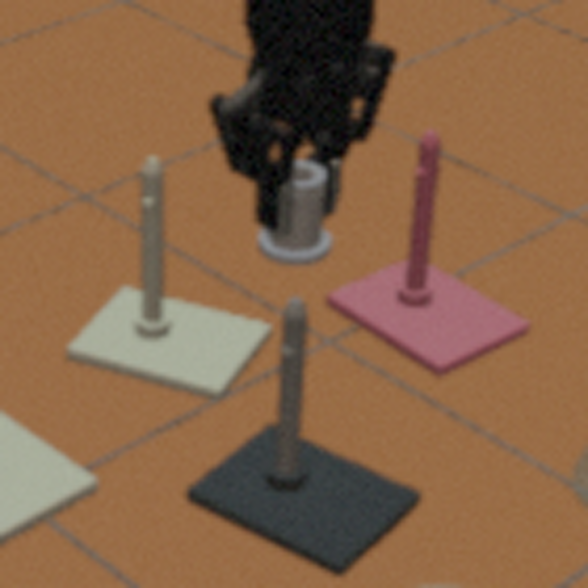

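The flange centre is at about (340.1,158) and the rod tip at about (340.2,171.6) in the image. Both agree with projection to within a pixel, so I'll descend to just above the tip and look again.

arm_command(travel=[[-0.01, 0.008, 0.1], [-0.01, 0.008, 0.23], [-0.01, 0.008, 0.23], [-0.01, 0.008, 0.23], [-0.01, 0.008, 0.23]], twist=[[0, 0, 0], [0, 0, 0], [0, 0, 0], [0, 0, 0], [0, 0, 0]], claw=[-1, -1, -1, -1, -1])

```text
clock: 6.12
ee_pos: [0.563, 0.1395, 0.1837]
tcp_rot: [[-1.0, 0.003, 0.0], [0.003, 1.0, -0.001], [-0.0, -0.001, -1.0]]
ft_force: [-0.3, -0.3, -0.5]
opening: 0.0333
```

```bash
python3 - <<'E'
from h import *
s=r.sense();t=np.array(s['ee_pos']);print(t,s['ft_force'],s['moment'])
p,d=r.camera("scene");cv2.imwrite("pics/s3.png",p[...,::-1])
c=p[135:215,300:380,::-1];cv2.imwrite("pics/g3.png",cv2.resize(c,None,fx=7,fy=7,interpolation=cv2.INTER_CUBIC))
q=proj("scene",[t-[0,0,.0182],[.562,.1415,.16],[.562,.1415,.024]]);print((q-[300,135])*7)
E
```

```text
[0.56304156 0.13945441 0.18370747] [-0.25175306 -0.28197766 -0.4692681 ] [-0.00661365 -0.0518365   0.00735856]
[[275.96222054 242.98575419]
 [277.16352623 252.13267749]
 [261.58904421 531.01991512]]
```

View pics/g3.png

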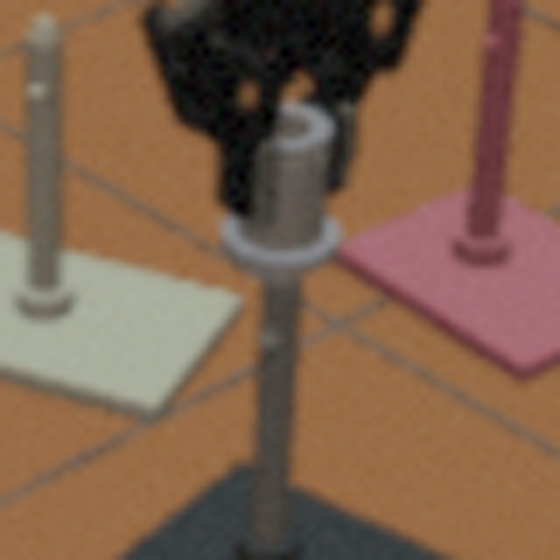

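The flange centre at about (281,245) lies on the rod's line, which is at about (281,290). A ball glints at about (268,338), roughly 40 mm below the tip. I'll thread it on slowly.

arm_command(travel=[[0, 0, 0.015], [0, 0, 0.03], [0, 0, 0.04], [0, 0, 0.05], [0, 0, 0.06], [0, 0, 0.06]], twist=[[0, 0, 0], [0, 0, 0], [0, 0, 0], [0, 0, 0], [0, 0, 0], [0, 0, 0]], claw=[-1, -1, -1, -1, -1, -1])

```text
clock: 6.67
ee_pos: [0.5631, 0.1398, 0.1746]
tcp_rot: [[-1.0, 0.003, 0.0], [0.003, 1.0, -0.001], [-0.0, -0.001, -1.0]]
ft_force: [0.5, 0.5, -1.0]
opening: 0.0331
```

arm_command(travel=[[0, 0, 0.01], [0, 0, 0.015], [0, 0, 0.02], [0, 0, 0.025], [0, 0, 0.03], [0, 0, 0.03]], twist=[[0, 0, 0], [0, 0, 0], [0, 0, 0], [0, 0, 0], [0, 0, 0], [0, 0, 0]], claw=[-1, -1, -1, -1, -1, -1])

```text
clock: 7.17
ee_pos: [0.5631, 0.1398, 0.17]
tcp_rot: [[-1.0, 0.003, 0.0], [0.003, 1.0, -0.001], [-0.0, -0.001, -1.0]]
ft_force: [0.2, 0.0, -0.4]
opening: 0.033
```

arm_command(travel=[[0, 0, 0.007], [0, 0, 0.014], [0, 0, 0.02], [0, 0, 0.02]], twist=[[0, 0, 0], [0, 0, 0], [0, 0, 0], [0, 0, 0]], claw=[-1, -1, -1, -1])

```text
clock: 7.5
ee_pos: [0.5632, 0.1398, 0.1669]
tcp_rot: [[-1.0, 0.003, 0.001], [0.003, 1.0, -0.001], [-0.001, -0.001, -1.0]]
ft_force: [0.7, 1.1, -0.8]
opening: 0.0333
```

arm_command(travel=[[0, 0, 0.007], [0, 0, 0.014], [0, 0, 0.02], [0, 0, 0.02]], twist=[[0, 0, 0], [0, 0, 0], [0, 0, 0], [0, 0, 0]], claw=[-1, -1, -1, -1])

```text
clock: 7.83
ee_pos: [0.5632, 0.1399, 0.1637]
tcp_rot: [[-1.0, 0.003, 0.0], [0.003, 1.0, -0.001], [-0.0, -0.001, -1.0]]
ft_force: [0.3, 0.7, -1.4]
opening: 0.0329
```

arm_command(travel=[[0, 0, 0.007], [0, 0, 0.014], [0, 0, 0.02], [0, 0, 0.02]], twist=[[0, 0, 0], [0, 0, 0], [0, 0, 0], [0, 0, 0]], claw=[-1, -1, -1, -1])

```text
clock: 8.17
ee_pos: [0.5632, 0.1399, 0.1605]
tcp_rot: [[-1.0, 0.003, 0.0], [0.003, 1.0, -0.001], [-0.0, -0.001, -1.0]]
ft_force: [0.3, 1.5, -1.5]
opening: 0.0331
```

arm_command(travel=[[0, 0, 0.007], [0, 0, 0.014], [0, 0, 0.02], [0, 0, 0.02]], twist=[[0, 0, 0], [0, 0, 0], [0, 0, 0], [0, 0, 0]], claw=[-1, -1, -1, -1])

```text
clock: 8.5
ee_pos: [0.5632, 0.1399, 0.1573]
tcp_rot: [[-1.0, 0.003, 0.0], [0.003, 1.0, -0.001], [-0.0, -0.001, -1.0]]
ft_force: [1.2, -0.0, -2.0]
opening: 0.0335
```

arm_command(travel=[[0, 0, 0.007], [0, 0, 0.014], [0, 0, 0.02], [0, 0, 0.02]], twist=[[0, 0, 0], [0, 0, 0], [0, 0, 0], [0, 0, 0]], claw=[-1, -1, -1, -1])

```text
clock: 8.83
ee_pos: [0.5632, 0.1399, 0.1541]
tcp_rot: [[-1.0, 0.003, 0.0], [0.003, 1.0, -0.001], [-0.0, -0.001, -1.0]]
ft_force: [0.5, 0.4, -1.3]
opening: 0.0334
```

arm_command(travel=[[0, 0, 0.007], [0, 0, 0.014], [0, 0, 0.02], [0, 0, 0.02]], twist=[[0, 0, 0], [0, 0, 0], [0, 0, 0], [0, 0, 0]], claw=[-1, -1, -1, -1])

```text
clock: 9.17
ee_pos: [0.5632, 0.14, 0.1509]
tcp_rot: [[-1.0, 0.003, 0.0], [0.003, 1.0, -0.001], [-0.0, -0.001, -1.0]]
ft_force: [1.7, 1.1, -1.5]
opening: 0.0333
```

arm_command(travel=[[0, 0, 0.007], [0, 0, 0.014], [0, 0, 0.02], [0, 0, 0.02]], twist=[[0, 0, 0], [0, 0, 0], [0, 0, 0], [0, 0, 0]], claw=[-1, -1, -1, -1])

```text
clock: 9.5
ee_pos: [0.5632, 0.14, 0.1477]
tcp_rot: [[-1.0, 0.003, 0.0], [0.003, 1.0, -0.0], [-0.0, -0.0, -1.0]]
ft_force: [1.4, 0.5, -2.0]
opening: 0.0334
```

arm_command(travel=[[0, 0, 0.005], [0, 0, 0.01], [0, 0, 0.013], [0, 0, 0.013]], twist=[[0, 0, 0], [0, 0, 0], [0, 0, 0], [0, 0, 0]], claw=[-1, -1, -1, -1])

```text
clock: 9.83
ee_pos: [0.5632, 0.14, 0.1457]
tcp_rot: [[-1.0, 0.003, 0.0], [0.003, 1.0, -0.0], [-0.0, -0.0, -1.0]]
ft_force: [0.7, 0.7, -1.2]
opening: 0.0336
```

arm_command(travel=[[0, 0, 0.005], [0, 0, 0.01], [0, 0, 0.013], [0, 0, 0.013]], twist=[[0, 0, 0], [0, 0, 0], [0, 0, 0], [0, 0, 0]], claw=[-1, -1, -1, -1])

```text
clock: 10.17
ee_pos: [0.5634, 0.1402, 0.1444]
tcp_rot: [[-1.0, 0.002, 0.001], [0.002, 1.0, -0.0], [-0.001, -0.0, -1.0]]
ft_force: [-1.1, 0.9, 6.9]
opening: 0.0335
```

arm_command(travel=[[0, 0, 0.005], [0, 0, 0.008], [0, 0, 0.008]], twist=[[0, 0, 0], [0, 0, 0], [0, 0, 0]], claw=[-1, -1, -1])

```text
clock: 10.42
ee_pos: [0.5637, 0.1402, 0.1441]
tcp_rot: [[-1.0, 0.003, 0.002], [0.003, 1.0, -0.0], [-0.002, -0.0, -1.0]]
ft_force: [-0.6, 0.4, 8.7]
opening: 0.033
```

arm_command(travel=[[0, 0, 0.005], [0, 0, 0.01], [0, 0, 0.01]], twist=[[0, 0, 0], [0, 0, 0], [0, 0, 0]], claw=[-1, -1, -1])

```text
clock: 10.67
ee_pos: [0.5641, 0.1402, 0.1434]
tcp_rot: [[-1.0, 0.003, 0.003], [0.003, 1.0, 0.0], [-0.003, 0.0, -1.0]]
ft_force: [-0.1, 0.5, 4.7]
opening: 0.0334
```

arm_command(travel=[[0.004, 0, 0.006], [0.004, 0, 0.012], [0.004, 0, 0.012]], twist=[[0, 0.0004, 0], [0, 0.0004, 0], [0, 0.0004, 0]], claw=[-1, -1, -1])

```text
clock: 10.92
ee_pos: [0.5639, 0.1402, 0.1417]
tcp_rot: [[-1.0, 0.003, 0.002], [0.003, 1.0, 0.0], [-0.002, 0.0, -1.0]]
ft_force: [2.4, 1.0, -1.3]
opening: 0.0331
```

arm_command(travel=[[0, 0, 0.006], [0, 0, 0.013], [0, 0, 0.013]], twist=[[0, 0, 0], [0, 0, 0], [0, 0, 0]], claw=[-1, -1, -1])

```text
clock: 11.17
ee_pos: [0.5637, 0.1402, 0.1393]
tcp_rot: [[-1.0, 0.003, 0.001], [0.003, 1.0, 0.0], [-0.001, 0.0, -1.0]]
ft_force: [2.8, 0.9, -1.8]
opening: 0.0332
```

arm_command(travel=[[-0.004, 0, 0.012], [-0.004, 0, 0.024], [-0.004, 0, 0.036], [-0.004, 0, 0.048], [-0.004, 0, 0.06], [-0.004, 0, 0.06]], twist=[[0, 0, 0], [0, 0, 0], [0, 0, 0], [0, 0, 0], [0, 0, 0], [0, 0, 0]], claw=[-1, -1, -1, -1, -1, -1])

```text
clock: 11.67
ee_pos: [0.564, 0.1401, 0.1296]
tcp_rot: [[-1.0, 0.003, 0.0], [0.003, 1.0, -0.0], [-0.0, -0.0, -1.0]]
ft_force: [0.8, -0.5, -3.3]
opening: 0.0333
```

arm_command(travel=[[0, 0, 0.012], [0, 0, 0.024], [0, 0, 0.036], [0, 0, 0.036]], twist=[[0, 0, 0], [0, 0, 0], [0, 0, 0], [0, 0, 0]], claw=[-1, -1, -1, -1])

```text
clock: 12.0
ee_pos: [0.5639, 0.1401, 0.1237]
tcp_rot: [[-1.0, 0.003, -0.0], [0.003, 1.0, -0.0], [0.0, -0.0, -1.0]]
ft_force: [1.9, 1.0, -2.4]
opening: 0.0328
```

arm_command(travel=[[0, 0, 0.01], [0, 0, 0.016], [0, 0, 0.016]], twist=[[0, 0, 0], [0, 0, 0], [0, 0, 0]], claw=[-1, -1, -1])

```text
clock: 12.25
ee_pos: [0.5638, 0.1401, 0.1209]
tcp_rot: [[-1.0, 0.003, -0.0], [0.003, 1.0, -0.0], [0.0, -0.0, -1.0]]
ft_force: [1.6, 0.3, -3.1]
opening: 0.0329
```

arm_command(travel=[[0, 0, 0.006], [0, 0, 0.01], [0, 0, 0.01]], twist=[[0, 0, 0], [0, 0, 0], [0, 0, 0]], claw=[-1, -1, -1])

```text
clock: 12.5
ee_pos: [0.5637, 0.1401, 0.1193]
tcp_rot: [[-1.0, 0.003, -0.0], [0.003, 1.0, -0.0], [0.0, -0.0, -1.0]]
ft_force: [0.8, -0.1, -0.3]
opening: 0.0334
```

arm_command(travel=[[0, 0, 0.005], [0, 0, 0.008], [0, 0, 0.008]], twist=[[0, 0, 0], [0, 0, 0], [0, 0, 0]], claw=[-1, -1, -1])

```text
clock: 12.75
ee_pos: [0.5637, 0.1401, 0.1179]
tcp_rot: [[-1.0, 0.003, -0.001], [0.003, 1.0, -0.0], [0.001, -0.0, -1.0]]
ft_force: [1.0, 1.0, -1.1]
opening: 0.033
```

arm_command(travel=[[0, 0, 0.005], [0, 0, 0.008], [0, 0, 0.008]], twist=[[0, 0, 0], [0, 0, 0], [0, 0, 0]], claw=[-1, -1, -1])

```text
clock: 13.0
ee_pos: [0.5636, 0.1401, 0.1165]
tcp_rot: [[-1.0, 0.003, -0.001], [0.003, 1.0, -0.0], [0.001, -0.0, -1.0]]
ft_force: [1.2, 0.2, -2.9]
opening: 0.0334
```

arm_command(travel=[[0, 0, 0.005], [0, 0, 0.007], [0, 0, 0.007]], twist=[[0, 0, 0], [0, 0, 0], [0, 0, 0]], claw=[-1, -1, -1])

```text
clock: 13.25
ee_pos: [0.5635, 0.1401, 0.1152]
tcp_rot: [[-1.0, 0.003, -0.001], [0.003, 1.0, -0.0], [0.001, -0.0, -1.0]]
ft_force: [1.5, 0.1, -4.0]
opening: 0.0331
```

arm_command(travel=[[0, 0, 0.005], [0, 0, 0.007], [0, 0, 0.007]], twist=[[0, 0, 0], [0, 0, 0], [0, 0, 0]], claw=[-1, -1, -1])

```text
clock: 13.5
ee_pos: [0.5631, 0.1401, 0.1139]
tcp_rot: [[-1.0, 0.003, -0.002], [0.003, 1.0, -0.0], [0.002, -0.0, -1.0]]
ft_force: [-0.2, 1.1, -2.3]
opening: 0.0333
```

arm_command(travel=[[-0.002, 0, 0.004], [-0.002, 0, 0.005], [-0.002, 0, 0.005]], twist=[[0, -0.0003, 0], [0, -0.0003, 0], [0, -0.0003, 0]], claw=[-1, -1, -1])

```text
clock: 13.75
ee_pos: [0.5634, 0.14, 0.1132]
tcp_rot: [[-1.0, 0.003, 0.0], [0.003, 1.0, -0.0], [-0.0, -0.0, -1.0]]
ft_force: [-0.1, -0.1, -1.0]
opening: 0.0335
```

arm_command(travel=[[0, 0, 0], [0, 0, 0]], twist=[[0, 0, 0], [0, 0, 0]], claw=[-1, -1])

```text
clock: 13.92
ee_pos: [0.5635, 0.1399, 0.1132]
tcp_rot: [[-1.0, 0.003, 0.0], [0.003, 1.0, -0.0], [-0.0, -0.0, -1.0]]
ft_force: [0.6, -0.1, -0.8]
opening: 0.0331
```

arm_command(travel=[[0, 0, 0], [0, 0, 0]], twist=[[0, 0, 0], [0, 0, 0]], claw=[-1, -1])

```text
clock: 14.08
ee_pos: [0.5635, 0.1399, 0.1133]
tcp_rot: [[-1.0, 0.003, 0.0], [0.003, 1.0, -0.001], [-0.0, -0.001, -1.0]]
ft_force: [-0.3, 0.9, -0.8]
opening: 0.0333
```

arm_command(travel=[[0, 0, 0.003], [0, 0, 0.004], [0, 0, 0.004], [0, 0, 0.004]], twist=[[0, 0, 0], [0, 0, 0], [0, 0, 0], [0, 0, 0]], claw=[-1, -1, -1, -1])

```text
clock: 14.42
ee_pos: [0.5635, 0.1399, 0.1127]
tcp_rot: [[-1.0, 0.003, 0.0], [0.003, 1.0, -0.0], [-0.0, -0.0, -1.0]]
ft_force: [0.2, -0.4, -1.3]
opening: 0.0333
```

arm_command(travel=[[0, 0, 0], [0, 0, 0]], twist=[[0, 0, 0], [0, 0, 0]], claw=[-1, -1])

```text
clock: 14.58
ee_pos: [0.5635, 0.1399, 0.1127]
tcp_rot: [[-1.0, 0.003, 0.0], [0.003, 1.0, -0.0], [-0.0, -0.0, -1.0]]
ft_force: [0.1, 0.5, -0.7]
opening: 0.0329
```

arm_command(travel=[[0, 0, 0.003], [0, 0, 0.004], [0, 0, 0.004]], twist=[[0, 0, 0], [0, 0, 0], [0, 0, 0]], claw=[-1, -1, -1])

```text
clock: 14.83
ee_pos: [0.5635, 0.1399, 0.112]
tcp_rot: [[-1.0, 0.003, 0.0], [0.003, 1.0, -0.001], [-0.0, -0.001, -1.0]]
ft_force: [-0.2, 1.0, -0.6]
opening: 0.0336
```

arm_command(travel=[[0, 0, 0], [0, 0, 0]], twist=[[0, 0, 0], [0, 0, 0]], claw=[-1, -1])

```text
clock: 15.0
ee_pos: [0.5634, 0.1399, 0.112]
tcp_rot: [[-1.0, 0.003, 0.0], [0.003, 1.0, -0.001], [-0.0, -0.001, -1.0]]
ft_force: [-0.4, 0.6, -0.4]
opening: 0.0336
```

arm_command(travel=[[0, 0, 0.003], [0, 0, 0.004], [0, 0, 0.004]], twist=[[0, 0, 0], [0, 0, 0], [0, 0, 0]], claw=[-1, -1, -1])

```text
clock: 15.25
ee_pos: [0.5636, 0.1399, 0.1115]
tcp_rot: [[-1.0, 0.003, 0.0], [0.003, 1.0, -0.0], [-0.0, -0.0, -1.0]]
ft_force: [0.3, 0.9, 1.2]
opening: 0.0332
```

arm_command(travel=[[0, 0, -0.006], [0, 0, -0.006], [0, 0, -0.006], [0, 0, -0.006], [0, 0, -0.006], [0, 0, -0.006], [0, 0, -0.006], [0, 0, -0.006]], twist=[[0, 0, 0], [0, 0, 0], [0, 0, 0], [0, 0, 0], [0, 0, 0], [0, 0, 0], [0, 0, 0], [0, 0, 0]], claw=[-1, -1, -1, -1, -1, -1, -1, -1])

```text
clock: 15.92
ee_pos: [0.5635, 0.14, 0.1124]
tcp_rot: [[-1.0, 0.003, 0.0], [0.003, 1.0, -0.0], [-0.0, -0.0, -1.0]]
ft_force: [-0.1, -0.2, -1.7]
opening: 0.0334
```

arm_command(travel=[[0, 0, 0], [0, 0, 0], [0, 0, 0], [0, 0, 0]], twist=[[0, 0, 0], [0, 0, 0], [0, 0, 0], [0, 0, 0]], claw=[-1, -1, -1, -1])

```text
clock: 16.25
ee_pos: [0.5635, 0.1399, 0.1124]
tcp_rot: [[-1.0, 0.003, 0.0], [0.003, 1.0, -0.0], [-0.0, -0.0, -1.0]]
ft_force: [-1.2, 0.6, -1.2]
opening: 0.0331
```

arm_command(travel=[[0, 0, 0], [0, 0, 0], [0, 0, 0], [0, 0, 0], [0, 0, 0], [0, 0, 0], [0, 0, 0], [0, 0, 0]], twist=[[0, 0, 0], [0, 0, 0], [0, 0, 0], [0, 0, 0], [0, 0, 0], [0, 0, 0], [0, 0, 0], [0, 0, 0]], claw=[1, 1, 1, 1, 1, 1, 1, 1])

```text
clock: 16.92
ee_pos: [0.5635, 0.1399, 0.1124]
tcp_rot: [[-1.0, 0.003, 0.0], [0.003, 1.0, -0.0], [-0.0, -0.0, -1.0]]
ft_force: [-0.2, -0.3, 1.0]
opening: 0.0855
```

arm_command(travel=[[0, 0, -0.1], [0, 0, -0.3], [0, 0, -0.6], [0, 0, -0.95], [0, 0, -0.95], [0, 0, -0.95], [0, 0, -0.95]], twist=[[0, 0, 0], [0, 0, 0], [0, 0, 0], [0, 0, 0], [0, 0, 0], [0, 0, 0], [0, 0, 0]], claw=[1, 1, 1, 1, 1, 1, 1])

```text
clock: 17.5
ee_pos: [0.564, 0.1401, 0.2557]
tcp_rot: [[-1.0, 0.003, 0.002], [0.003, 1.0, -0.0], [-0.002, -0.0, -1.0]]
ft_force: [1.0, 0.5, -0.3]
opening: 0.0851
```

```bash
python3 - <<'E'
from h import *
s=r.sense();print(s['ee_pos'],s['ft_force'],s['opening'])
p,d=r.camera("scene");c=p[135:215,300:380,::-1];cv2.imwrite("pics/g4.png",cv2.resize(c,None,fx=7,fy=7,interpolation=cv2.INTER_CUBIC))
q=proj("scene",[[.5635,.14,.16],[.5635,.14,.146],[.5635,.14,.094]]);print((q-[300,135])*7)
E
```

```text
[0.5640221  0.140059   0.25566061] [ 1.02184399  0.47203176 -0.33406999] 0.08507066769725959
[[277.13706292 255.10770259]
 [275.42644649 285.64710614]
 [269.29276406 395.30395075]]
```

View pics/g4.png

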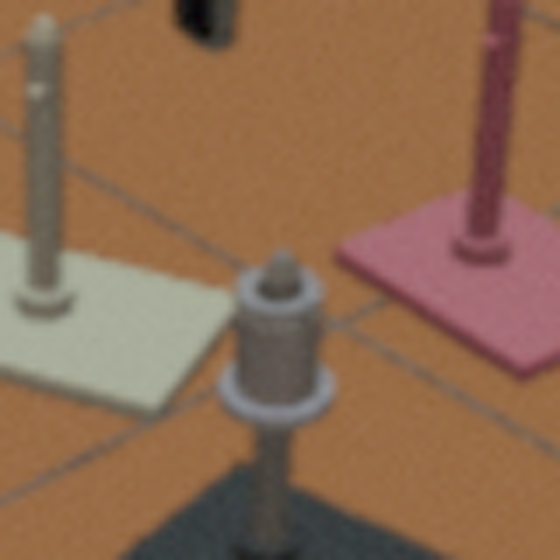

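The collar hangs upright on the rod. Its top rim is at about (279,287) against a predicted (275,286), its underside at about (276,397), and the tip stands out above it at about (282,255). The gripper is clear, so I'll hand in.

```bash
python3 -c "
from rig import r
print(r.sign_off())"
```

```text
the job is handed in; nothing more can be done
None
```

The collar is on the dark stand's rod, flange-down, clicked onto the balls and released. I handed the job in with the gripper clear, at about 17.5 s of the 56 s; sign-off gives no verdict.

- **Going over the balls:** the foot met the balls with its underside about 33 mm below the tip. It went over at about 10 N, the highest force I read and well under the 25 N limit.
- **The click:** about 30 mm further down I read a weak pull of about 2 to 3 N, against sensor noise of about 1 N. The load then dropped away for about 1.3 mm. Another 0.5 mm of travel brought a slight resistance of about 2 N, the lower end of the free play.
- **Hold and release:** I backed off 0.9 mm and held for about 1 s. The vertical reading stayed between −1.2 and −1.7 N, about the collar's own weight. I then let go and withdrew.
- **Last check:** the final picture shows the collar upright where predicted, with its underside about 66 mm below the tip. I took that depth from the arm position, and the picture agrees to about a pixel.
- **Disagreement:** the two cameras differed by 3 to 6 mm in x, so I used an average; the collar slid onto the rod with no noticeable side force.

I did not measure the beaker, flask and stopper again, but the arm kept clear of them.

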